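# Unlock the yellow sample and show its underside to the inspection camera

### The arm

A 6-joint arm with a two-finger parallel gripper is mounted at the origin on a cart in front of the work surface, level with it; the furniture and walls round the work are solid. World frame = base frame: x ahead of the robot, y to its left, z up, the work surface at z = 0. Lengths are in m, angles in degrees, forces in N, time in s.
With the tool pointing down it reaches from about 0.375 to 0.825 m from the base axis. Payload 5.5 kg.
Tool frame: the origin (TCP) lies midway between the tips of the shut fingers; the grasp point (between the pads) lies 19 mm behind it; z points along the fingers, y is the line along which they close (so a half turn about z gives the same grasp; the last joint's range is limited). The gripper opens to 85 mm and grips with 20 to 120 N. Pads are 22 mm wide; open, the fingers measure 114 mm over their backs; the gripper's body (76 mm by 85 mm) begins 54 mm behind the grasp point. The pads swing forward as they close: fully open they stand 13 mm farther back than shut.
Start: joints at [67.552, 17.962, -2.699, 69.339, 0, 90], TCP at [0.229, 0.555, 0.231] pointing down, gripper open.
Joint ranges: [-152.73, 152.73], [-39.44, 99.34], [-58.76, 71.6], [-118.89, 123.64], [-81.53, 83.1], [-180, 180]. Speed limits (degrees/s): [136.94, 136.94, 172.46, 180, 180, 180].

### API

Orientations are given as a 3x3 rotation matrix whose columns are the frame's x, y, z axes.
In Python, from plant import r gives the robot as it stands.
- The arm moves only by the shell command python3 -m handwheel 'ROWS' [FORCE]. ROWS is a JSON object of lists of equal length, an entry for each row: "grip": the gripper command: -1 is shut, 1 is fully open, values between are in proportion; "delta_pos": the shift along the tool's x, y, z in mm, a list of three; "rotation": the turn, a rotation vector about the tool's x, y, z in rad, a list of three. In form: {"grip": [grip, ...], "delta_pos": [[tx, ty, tz], ...], "rotation": [[rx, ry, rz], ...]}. A call has 1 to 5 rows; each row shifts and turns the commanded pose from where the row before left it, along the tool's axes as they then stand; what a row does not reach is not made up. A row lasts 1/8 s, in which the tool goes at most 62.5 mm and 10.7 degrees, less where a joint would pass 70% of its speed; a pose out of reach is approached as far as the arm can. A call is refused whole if a number of a shift passes 62.5 or a number of a turn 0.188, either way. A call with a gripper value outside its range is refused whole. The fingers move at their own pace and stop on an object; FORCE is the grip in N (left out, the last holds). Time passes only in rows, so rows that do not move let the fingers close. It gives the time, the measured TCP pose, the force, the opening and the grip force at its end, in the units of the state.
- r.observe(): the state, without advancing time (a new reading comes with each control period).
- r.grab_frame(name): name is "scene" or "top" or "wrist"; returns a dict with "pixels" (384x512x3 uint8, red, green, blue), "vfov" (degrees; the focal length in pixels is half the picture's height over the tangent of half this angle, whatever the lens; pixels are square), "cx", "cy" (the principal point, pixels), "xyz" and "attitude" of the camera in the world; the wrist camera has in their place "mount" (4x4, takes a point from camera to tool coordinates, whose origin is the TCP and whose axes are the flange's). Camera axes: x right, y down, z forward; pixel columns grow to the right and rows downward; lengths in m; the calibration is good to about 2 mm. The wrist camera is an equidistant fisheye: a pixel r from the principal point sees the ray r / f radians off the axis. A picture is of the moment at which its call begins: read the wrist's pose just before it. There is no depth.
- r.job_done(): hands the job in; it is judged then, once.
Trained networks look in a picture, given as the dict that the camera call returned (one of the last four; its "shot" number tells which), for a name from the list of things; names that differ only in an ending like _2 or _b are one class to them, and where a whole thing is asked for, a point or a joint stands for the part that bears it (a point fixed in the world has none). Each returns a list of dicts, best first, with "conf" (0 to 1); they miss things now and then, are a little off and sometimes report something else, mostly with a low value. They report only what shows in the picture. A call takes as long as a camera call.
- r.search_frame(target, picture): "bbox" ([left, top, right, bottom] in pixels, round what is visible of it).
- r.place_of(target, picture): "point" ([column, row] in pixels: a listed point, or the origin of a listed thing).
The state is a dict: "time": time; "joint_pos": joint angles; "qvel": joint speeds; "joint_efforts": joint torques, N m; "position": TCP position; "tcp_rot": TCP orientation; "force": force on the tool from outside, world axes, zero at the start; "moment": the same for the moment, N m; "opening": finger opening in m; "finger_force": force on a finger pad.
Only numpy, scipy, OpenCV 4.12 (cv2) and the standard library are available. Lean on these libraries where they do the work, as an engineer would, in place of code of your own. Each camera call takes 0.05 s, during which the arm holds its last target. There are 200 camera calls.

### The job

Lift the aluminium retaining bow off the sample rack and hang it astride the horizontal bar, letting go of it there. Then take the sample cup with the yellow contents that it guarded out of the rack and hold it in the air in front of the upward-looking inspection camera: its underside square to the lens, centred on the lens and 10 cm away from it. Finish while still holding the cup there, quite still, with the bow hanging on the bar; leave the other two cups in the rack and do not disturb the dish, tape and marker on the bench.

Things in the scene. Friction and masses are not known exactly. Their poses are not given: they have to be found in the camera images.
- bow: loose aluminium bow, 0.10-0.18 kg: strip 36 mm wide (y) bent to an upside-down U. Legs at its +x and -x, 72 mm apart inside, 96 mm over the feet; half-round crown, 76 mm high inside, 80 outside. On top an orange grip block 14 (x) by 30 (y) mm, 82 to 121 mm high. Origin: between the feet, at their underside (on the bench at first); z up. Hangs upright, crown over a bar; same turned half round
- rail: fixed horizontal round bar on two posts, bar diameter 16 mm, 200 mm long along its own y axis; the bar's centre line is 165 mm and its top 173 mm above the bench. Origin on the bench below the middle of the bar. Free bar for hanging: within 75 mm of the middle. (Mind the wall shelf: its underside is 0.51 m above the bench, over all that lies more than 0.62 m ahead of the robot.)
- rack: fixed grey sample rack, 62 mm (x) by 190 mm (y), 34 mm high, with three round wells in a row along its y, 62 mm apart (the middle one at the centre), each 41 mm wide and 26 mm deep. Origin: centre of its underside, on the bench
- cup_yellow: the cup to show, always the one under the bow, in any well: round, clear, mustard-yellow contents, red lid fixed on; 0.02-0.05 kg, 59 mm tall, body 38 mm across, lid 41 mm across from 46 to 58 mm height. Origin: centre of its underside, 8 mm above the bench in the rack (lid top 66 mm above the bench); z towards the lid
- cup_brown_a: sample cup of the same size with brown contents, stays in the rack; origin as above
- cup_brown_b: sample cup of the same size with brown contents, stays in the rack; origin as above
- camera_head: fixed inspection camera on a dark bracket 110 by 90 mm: white housing 46 by 50 mm, black lens barrel 45 mm across, white ring, blue glass. Origin: centre of the lens front, 105 mm above the bench. z: line of sight, out of the lens, upward and leaning 35 degrees from vertical, roughly towards the robot; y level. Housing ends 85 mm behind the lens
- petri_dish: loose petri dish, 60 mm across, 14 mm high, bystander; origin at the centre of its underside
- tape_roll: loose roll of label tape lying flat, 66 mm across, 19 mm high, bystander; origin at the centre of its underside
- marker: loose red and white marker pen lying along its y, 130 mm long, 14 mm high, bystander; origin at the centre of its underside

How it is judged (in metres and radians):
On the way, in this order (a step that is already met when the one before it is completed fails the run):
1. the bow hangs astride the bar, let go and at rest (contact force between bow and rail above 0.4 N and contact force between bow and the fingers below 0.1 N and height (world z) of bow between 0.07 and 0.12 m and y of bow in the frame of rail between -0.075 and 0.075 m and angle between bow's own z axis and vertical below 0.4 rad and angle between the y axis of bow and the y axis of rail, either way round below 0.5 rad and linear speed of bow below 0.04 m/s), for 0.3 s.
2. the yellow cup is lifted clear of the rack (height (world z) of cup_yellow above 0.06 m and contact force between cup_yellow and rack below 0.1 N and contact force between cup_yellow and the fingers above 1 N), for 0.1 s.
At the end, for the whole second after the job is handed in: The bow hangs at rest on the bar alone, within 75 mm of its middle and 0.4 rad of upright, square to 0.5 rad. The fingers hold the yellow cup still, touching nothing else: underside 80 to 120 mm out from the lens, within 20 mm of its axis in x and y, square to 0.2 rad. Brown cups in their wells (all of step 1 and x of cup_yellow in the frame of camera_head between -0.02 and 0.02 m and y of cup_yellow in the frame of camera_head between -0.02 and 0.02 m and z of cup_yellow in the frame of camera_head between 0.08 and 0.12 m and angle between the z axis of cup_yellow and the z axis of camera_head, either way round below 0.2 rad and angle between cup_yellow's own z axis and vertical below 1.2 rad and contact force between cup_yellow and the fingers above 1 N and linear speed of cup_yellow below 0.03 m/s and angular speed of cup_yellow below 0.2 rad/s and contact force between cup_yellow and rack below 0.2 N and contact force between cup_yellow and camera below 0.2 N and contact force between cup_yellow and rail below 0.2 N and contact force between cup_yellow and bow below 0.2 N and angle between each of cup_brown_a, cup_brown_b's own z axis and vertical below 0.2 rad and height (world z) of each of cup_brown_a, cup_brown_b below 0.02 m); the arm keeps its last pose, push and grip.
It fails at once if a brown cup is pulled from its well or tipped (angle between any of cup_brown_a, cup_brown_b's own z axis and vertical above 0.4 rad or height (world z) of any of cup_brown_a, cup_brown_b above 0.03 m).
It fails at once if the petri dish, tape roll or marker is shifted by more than 3 cm (distance of any of petri_dish, tape_roll, marker from where it was at the start of the episode above 0.03 m).
It also fails if it takes over 61 s, if anything falls off the work surface, if the arm or the gripper's body presses on something with over 40 N, if the wrist force passes 120 N, or if a joint passes its speed limit or range.

## Working session

There is one attempt and no reset: what is moved stays moved. The work goes in short steps, Python scripts to look and compute and a shell command to move; the robot and the scene stay as the last step left them, time stands still between calls to the robot, and variables do not carry over. Pictures are saved under pics/ and viewed, at most 10 in all, crops included, and the job is handed in when it is done.

```bash
ls; mkdir -p pics
cat > h.py <<'E'
import numpy as np, cv2
from plant import r
def ray(f,p):
    fl=f["pixels"].shape[0]/2/np.tan(np.radians(f["vfov"]/2))
    d=np.array([(p[0]-f["cx"])/fl,(p[1]-f["cy"])/fl,1.])
    return d
def R_of(f):
    A=np.array(f["attitude"]); 
    return A
def on_plane(f,p,z):
    d=R_of(f)@ray(f,p); o=np.array(f["xyz"]); return o+d*(z-o[2])/d[2]
E
python3 - <<'E'
from h import *
s=r.observe(); print(s)
for n in("scene","top"):
    f=r.grab_frame(n); cv2.imwrite(f"pics/{n}0.png",f["pixels"][:,:,::-1])
    print(n,{k:v for k,v in f.items() if k!="pixels"})
    for t,z in dict(bow=0,rail=0,rack=0,cup_yellow=.008,cup_brown_a=.008,camera_head=.105,petri_dish=0,tape_roll=0,marker=0).items():
        q=r.place_of(t,f); b=r.search_frame(t,f)
        print(t,[(round(k["conf"],2),np.round(k["point"]),on_plane(f,k["point"],z).round(3)) for k in q[:3]],[(round(k["conf"],2),np.round(k["bbox"])) for k in b[:3]])
E
```

```text
pics
{'time': 0.0, 'joint_pos': array([ 6.75523045e+01,  1.80056445e+01, -2.75659034e+00,  6.93401725e+01,
        1.55891500e-03,  8.99996614e+01]), 'qvel': array([ 0.05538798,  0.04825361,  0.15423436,  0.05898208, -0.15112412,
       -0.04280174]), 'joint_efforts': array([-5.39291595e-04, -5.39582777e+01,  3.39754987e+01,  1.92643621e-02,
       -8.80687344e-05,  1.24692653e-05]), 'position': array([0.22886432, 0.55398071, 0.2304013 ]), 'tcp_rot': array([[-9.24230731e-01,  3.81833805e-01, -7.07626188e-04],
       [ 3.81834459e-01,  9.24229274e-01, -1.64152600e-03],
       [ 2.72187201e-05, -1.78734484e-03, -9.99998402e-01]]), 'force': array([-0.55435388,  0.02787761,  0.33707355]), 'moment': array([-0.0775328 ,  0.00294045,  0.0211408 ]), 'finger_force': 0.0, 'opening': 0.08521745531755856}
scene {'vfov': 47.141884830408074, 'cx': 259.32408132259025, 'cy': 192.8401564630772, 'xyz': array([ 0.0556648 , -0.73205674,  0.76457926]), 'attitude': array([[ 0.82128433, -0.36127106,  0.44156005],
       [-0.57008445, -0.48946141,  0.65987215],
       [-0.0222661 , -0.79366917, -0.60794199]
[... 2443 characters left out ...]
8., 204., 378., 219.])), (0.2, array([338., 209., 342., 219.]))]
camera_head [(0.97, array([244., 147.]), array([0.616, 0.01 , 0.105]))] [(0.97, array([236., 128., 255., 156.]))]
petri_dish [(0.93, array([225., 224.]), array([0.441, 0.062, 0.   ])), (0.43, array([264., 224.]), array([ 0.441, -0.038,  0.   ])), (0.42, array([342., 212.]), array([ 0.469, -0.242,  0.   ]))] [(0.7, array([212., 213., 236., 235.]))]
tape_roll [(0.67, array([265., 225.]), array([ 0.438, -0.042,  0.   ])), (0.65, array([365., 214.]), array([ 0.463, -0.304,  0.   ]))] [(0.92, array([253., 215., 278., 236.]))]
marker [(0.53, array([245., 197.]), array([0.512, 0.009, 0.   ]))] [(0.73, array([222., 195., 270., 200.]))]
```

Run:
```python
import cv2
a=cv2.imread("pics/top0.png")[100:260,60:400]; cv2.imwrite("pics/top0c.png",cv2.resize(a,None,fx=2.3,fy=2.3,interpolation=cv2.INTER_CUBIC))
a=cv2.imread("pics/scene0.png")[100:340,140:360]; cv2.imwrite("pics/scene0c.png",cv2.resize(a,None,fx=2.4,fy=2.4,interpolation=cv2.INTER_CUBIC))
```

```text
(no output)
```

View pics/top0c.png

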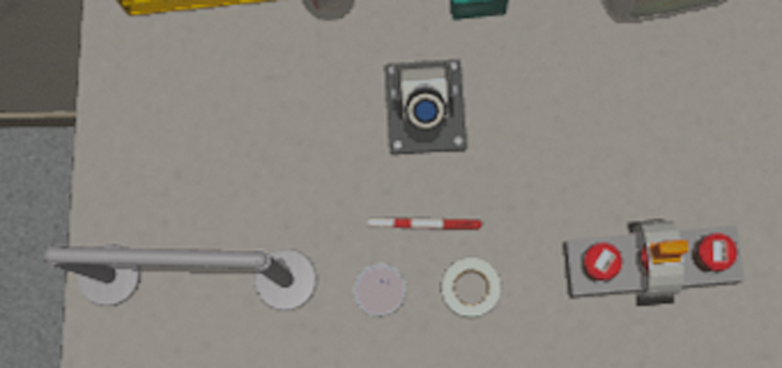

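View pics/scene0c.png

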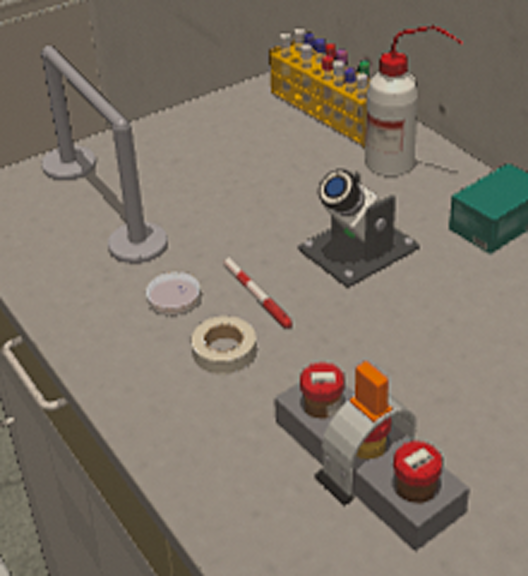

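The top view shows the bow over the middle cup: orange block at crop (669,250), browns at (603,262) and (717,252). The bar runs from (55,255) to (265,262), and the camera head lens is at (427,110). The scene view agrees. I'll work out positions and start moving.

```bash
cat >> h.py <<'E'
def wray(f,p,s):  # fisheye wrist ray in world
    M=np.array(f["mount"]); R=np.array(s["tcp_rot"]); fl=f["pixels"].shape[0]/2/np.tan(np.radians(f["vfov"]/2))
    u=np.array([p[0]-f["cx"],p[1]-f["cy"]]); a=np.hypot(*u); th=a/fl
    d=np.array([*(u/max(a,1e-9)*np.sin(th)),np.cos(th)])
    return np.array(s["position"])+R@M[:3,3], R@M[:3,:3]@d
def wplane(f,p,s,z):
    o,d=wray(f,p,s); return o+d*(z-o[2])/d[2]
def to(pos,R=None):  # shift in tool axes (mm) and turn (rad) to target TCP pose
    from scipy.spatial.transform import Rotation as Q
    s=r.observe(); T=np.array(s["tcp_rot"])
    print("tcp",s["position"].round(4),"t",round(s["time"],2),"j",s["joint_pos"].round(0),"shift mm",(T.T@(np.array(pos)-s["position"])*1000).round(1),
      "turn",None if R is None else Q.from_matrix(T.T@R).as_rotvec().round(3))
def down(yaw,tilt=0):  # tool y at yaw deg, pointing down
    a=np.radians(yaw); y=np.array([np.cos(a),np.sin(a),0]); z=np.array([0,0,-1.]); return np.array([np.cross(y,z),y,z]).T
E
python3 - <<'E'
from h import *
f=r.grab_frame("top"); c=lambda u,v:(u/2.3+60,v/2.3+100)
print("block",on_plane(f,c(669,250),.118),"bar",on_plane(f,c(55,255),.165),on_plane(f,c(265,260),.165))
print("bases",on_plane(f,c(108,276),.003),on_plane(f,c(286,279),.003),"browns",on_plane(f,c(601,262),.066),on_plane(f,c(716,252),.066))
print("lens",on_plane(f,c(426,111),.105),"bracket",[on_plane(f,c(*p),.005).round(3) for p in((386,65),(460,60),(467,150),(391,155))])
E
python3 -m handwheel '{"grip":[1,1,1,1,1],"delta_pos":[[0,0,-15],[0,0,-15],[0,0,-15],[0,0,-15],[0,0,-15]],"rotation":[[0,0,0.18],[0,0,0.18],[0,0,0.18],[0,0,0.18],[0,0,0.18]]}'
```

```text
block [ 0.46008889 -0.24004563  0.118     ] bar [0.45380059 0.36685709 0.165     ] [0.44699434 0.16302579 0.165     ]
bases [0.45339661 0.36960516 0.003     ] [0.44809347 0.16826254 0.003     ] browns [ 0.45551247 -0.1785469   0.066     ] [ 0.46516477 -0.3023078   0.066     ]
lens [0.61335624 0.007107   0.105     ] bracket [array([0.7  , 0.056, 0.005]), array([ 0.705, -0.032,  0.005]), array([ 0.596, -0.038,  0.005]), array([0.591, 0.05 , 0.005])]
time: 2.58
position: [0.2291, 0.5545, 0.3068]
tcp_rot: [[-0.27, 0.963, 0.0], [0.963, 0.27, 0.0], [0.0, 0.0, -1.0]]
force: [0.5, -0.3, 0.2]
opening: 0.0856
finger_force: 0.0
```

```bash
python3 -m handwheel '{"grip":[1,1,1,1,1],"delta_pos":[[0,0,0],[-20,15,0],[-50,12,0],[-58,12,0],[-58,12,0]],"rotation":[[0,0,0.1],[0,0,0.095],[0,0,0],[0,0,0],[0,0,0]]}'|sed -n 1,3p
python3 -m handwheel '{"grip":[1,1,1,1,1],"delta_pos":[[-60,12,0],[-60,12,0],[-60,12,0],[-60,12,0],[-60,12,0]],"rotation":[[0,0,0],[0,0,0],[0,0,0],[0,0,0],[0,0,0]]}'|sed -n 1,3p
python3 -c "
from h import *
to([.46,-.24,.26],down(4.5))"
```

```text
time: 3.2
position: [0.2975, 0.3735, 0.3062]
tcp_rot: [[-0.085, 0.996, 0.0], [0.996, 0.085, -0.0], [-0.0, 0.0, -1.0]]
time: 3.82
position: [0.3825, 0.0794, 0.3067]
tcp_rot: [[-0.084, 0.996, 0.001], [0.996, 0.084, 0.0], [0.0, 0.001, -1.0]]
tcp [0.3825 0.0794 0.3067] t 3.83 j [ 12.  -6. -20.  76.   0.  97.] shift mm [-324.8   50.2   46.7] turn [ 0.001 -0.     0.006]
```

```bash
python3 -m handwheel '{"grip":[1,1,1,1,1],"delta_pos":[[-60,10,0],[-60,10,5],[-60,10,10],[-60,10,10],[-50,10,15]],"rotation":[[0,0,0],[0,0,0],[0,0,0],[0,0,0],[0,0,0]]}'|sed -n 1,3p
python3 -m handwheel '{"grip":[1,1],"delta_pos":[[-33,0,5],[0,0,0]],"rotation":[[0,0,0],[0,0,0]]}'|sed -n 1,3p
python3 - <<'E'
from h import *
s=r.observe(); f=r.grab_frame("wrist"); cv2.imwrite("pics/w1.png",f["pixels"][:,:,::-1]); print(f["mount"],f["vfov"])
for t,z in dict(bow=0,rack=0,cup_yellow=.008,cup_brown_a=.008).items():
    print(t,[(round(k["conf"],2),np.round(k["point"]),wplane(f,k["point"],s,z).round(3)) for k in r.place_of(t,f)[:3]],[(round(k["conf"],2),np.round(k["bbox"])) for k in r.search_frame(t,f)[:3]])
to([.46,-.24,.26],down(4.5))
E
```

```text
time: 4.45
position: [0.4568, -0.2062, 0.2665]
tcp_rot: [[-0.083, 0.997, 0.001], [0.997, 0.083, -0.001], [-0.001, 0.001, -1.0]]
time: 4.7
position: [0.4588, -0.2383, 0.2604]
tcp_rot: [[-0.081, 0.997, -0.001], [0.997, 0.081, 0.0], [0.0, -0.001, -1.0]]
[[-4.46607658e-05 -9.61294579e-01 -2.75522650e-01  6.94326356e-02]
 [ 9.99999244e-01  2.95693482e-04 -1.19376492e-03 -2.00769189e-04]
 [ 1.22902999e-03 -2.75522495e-01  9.61293839e-01 -1.41819871e-01]
 [ 0.00000000e+00  0.00000000e+00  0.00000000e+00  1.00000000e+00]] 65.70646984690485
bow [(0.85, array([265., 164.]), array([ 0.466, -0.247,  0.   ]))] [(0.81, array([229., 147., 299., 199.]))]
rack [(0.65, array([261., 162.]), array([ 0.461, -0.243,  0.   ]))] [(0.7, array([238.,  90., 288., 238.]))]
cup_yellow [(0.55, array([260., 162.]), array([ 0.46 , -0.242,  0.008]))] [(0.43, array([250., 152., 273., 164.])), (0.29, array([239.,  91., 288., 238.]))]
cup_brown_a [(0.75, array([261., 116.]), array([ 0.455, -0.181,  0.008])), (0.73, array([262., 207.]), array([ 0.466, -0.306,  0.008]))] [(0.74, array([248., 200., 280., 238.])), (0.57, array([242.,  99., 281., 135.]))]
tcp [ 0.4593 -0.2358  0.2617] t 5.15 j [-27.   8. -11.  71.   0.  58.] shift mm [-4.2  0.4  1.7] turn [0.001 0.    0.007]
```

View pics/w1.png

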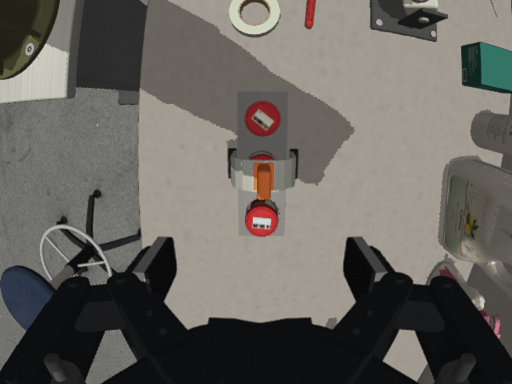

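The wrist view shows the bow square to the tool, with the orange block at about (264,182) and brown lids at (262,118) and (262,221).

Run:
```python
from h import *
s=r.observe(); f=r.grab_frame("wrist")
p=f["pixels"].astype(int); m=((p[:,:,0]>130)&(p[:,:,1]>50)&(p[:,:,1]<150)&(p[:,:,2]<60)&(p[:,:,1]>p[:,:,2]+40)); m[:140]=0;m[240:]=0;m[:,:225]=0;m[:,305:]=0
v,u=np.nonzero(m); print(u.min(),u.max(),v.min(),v.max(),u.mean(),v.mean())
for q in((u.mean(),v.min()),(u.mean(),v.max()),(u.mean(),v.mean())): print(wplane(f,q,s,.121).round(4),wplane(f,q,s,.1).round(4))
print(cv2.minAreaRect(np.c_[u,v].astype(np.float32)))
to([.462,-.244,.087],down(4.5))
```

```text
254 271 165 201 262.5913043478261 184.968115942029
[ 0.4606 -0.222   0.121 ] [ 0.4612 -0.2261  0.1   ]
[ 0.4638 -0.2585  0.121 ] [ 0.4646 -0.2653  0.1   ]
[ 0.4624 -0.2419  0.121 ] [ 0.4631 -0.2475  0.1   ]
((262.5, 183.0), (36.0, 17.0), 90.0)
tcp [ 0.4593 -0.2359  0.2616] t 5.2 j [-27.   8. -11.  71.   0.  58.] shift mm [ -8.3   2.  174.6] turn [0.    0.    0.006]
```

```bash
python3 -m handwheel '{"grip":[1,1,1,1,1],"delta_pos":[[-4,1,35],[-4,1,40],[0,0,40],[0,0,35],[0,0,22]],"rotation":[[0,0,0],[0,0,0],[0,0,0],[0,0,0],[0,0,0]]}'|sed -n '1,2p;4p'
python3 -m handwheel '{"grip":[-1,-1,-1,-1,-1],"delta_pos":[[0,0,0],[0,0,0],[0,0,0],[0,0,0],[0,0,0]],"rotation":[[0,0,0],[0,0,0],[0,0,0],[0,0,0],[0,0,0]]}' 60
python3 -m handwheel '{"grip":[-1,-1,-1],"delta_pos":[[0,0,0],[0,0,-10],[0,0,-20]],"rotation":[[0,0,0],[0,0,0],[0,0,0]]}'
```

```text
time: 5.82
position: [0.4609, -0.2436, 0.0876]
force: [-0.1, -0.9, 0.1]
time: 6.45
position: [0.4626, -0.2446, 0.0902]
tcp_rot: [[-0.084, 0.996, 0.002], [0.996, 0.084, -0.001], [-0.001, 0.002, -1.0]]
force: [0.1, 0.8, 3.6]
opening: 0.0129
finger_force: 61.9
time: 6.82
position: [0.4607, -0.2437, 0.119]
tcp_rot: [[-0.084, 0.996, -0.002], [0.996, 0.084, 0.001], [0.001, -0.002, -1.0]]
force: [0.5, 0.3, -0.0]
opening: 0.0128
finger_force: 61.0
```

```bash
python3 -m handwheel '{"grip":[-1,-1,-1,-1,-1],"delta_pos":[[0,0,-30],[0,0,-40],[0,0,-40],[0,0,-40],[0,0,-25]],"rotation":[[0,0,0],[0,0,0],[0,0,0],[0,0,0],[0,0,0]]}'
python3 -m handwheel '{"grip":[-1,-1,-1,-1,-1],"delta_pos":[[20,0,0],[40,3,0],[50,3,0],[50,4,0],[50,4,0]],"rotation":[[0,0,0],[0,0,0],[0,0,0],[0,0,0],[0,0,0]]}'|sed -n '1,2p;5p'
python3 -m handwheel '{"grip":[-1,-1,-1,-1,-1],"delta_pos":[[50,4,0],[50,4,0],[50,4,0],[40,3,0],[30,2,0]],"rotation":[[0,0,0],[0,0,0],[0,0,0],[0,0,0],[0,0,0]]}'|sed -n '1,2p;5p'
python3 - <<'E'
from h import *
to([.451,.255,.29],down(-1.9))
s=r.observe(); f=r.grab_frame("wrist"); cv2.imwrite("pics/w2.png",f["pixels"][:,:,::-1]); 
for t,z in dict(camera_head=.105,rail=0).items():
    print(t,[(round(k["conf"],2),np.round(k["point"]),wplane(f,k["point"],s,z).round(3)) for k in r.place_of(t,f)[:3]],[(round(k["conf"],2),np.round(k["bbox"])) for k in r.search_frame(t,f)[:3]])
E
```

```text
time: 7.45
position: [0.4619, -0.2444, 0.2967]
tcp_rot: [[-0.084, 0.996, 0.002], [0.996, 0.084, -0.001], [-0.001, 0.001, -1.0]]
force: [0.5, 0.3, -1.4]
opening: 0.0133
finger_force: 61.1
time: 8.07
position: [0.4564, -0.0314, 0.2929]
opening: 0.013
time: 8.7
position: [0.4546, 0.1888, 0.2928]
opening: 0.013
tcp [0.4546 0.1888 0.2928] t 8.7 j [ 23.   5. -10.  74.   0. 108.] shift mm [66.2  2.1  2.8] turn [-0.003  0.001  0.119]
camera_head [(0.51, array([357., 298.]), array([0.607, 0.017, 0.105]))] [(0.59, array([360., 303., 368., 314.]))]
rail [] [(0.82, array([226.,   0., 293., 202.]))]
```

View pics/w2.png

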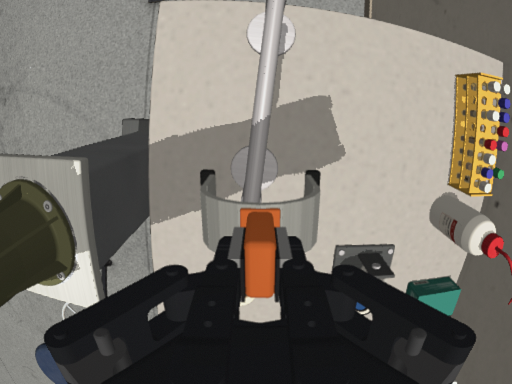

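The bow is upright in the grip. The bar runs from (252,190) up to (276,5), a few degrees rotated as expected.

```bash
python3 - <<'E'
from h import *
s=r.observe(); f=r.grab_frame("wrist")
for q in((252,193),(258,140),(267,70),(275.5,10)): print(wplane(f,q,s,.168).round(4))
E
python3 -m handwheel '{"grip":[-1,-1,-1,-1,-1],"delta_pos":[[20,0,0],[20,0,0],[20,1,0],[6,1,0],[0,0,0]],"rotation":[[0,0,0],[0,0,0.06],[0,0,0.06],[0,0,0],[0,0,0]]}'|sed -n '1,5p'
```

```text
[0.4485 0.1759 0.168 ]
[0.45   0.2259 0.168 ]
[0.4526 0.2895 0.168 ]
[0.4554 0.3471 0.168 ]
time: 9.62
position: [0.455, 0.252, 0.2941]
tcp_rot: [[0.035, 0.999, -0.0], [0.999, -0.035, -0.001], [-0.001, -0.0, -1.0]]
force: [-0.4, 0.3, -2.4]
opening: 0.0131
```

```bash
python3 -m handwheel '{"grip":[-1,-1,-1,-1,-1],"delta_pos":[[0,-4,10],[0,0,25],[0,0,30],[0,0,25],[0,0,10]],"rotation":[[0,0,0],[0,0,0],[0,0,0],[0,0,0],[0,0,0]]}'|sed -n '1,5p'
python3 -m handwheel '{"grip":[-1,-1,-1],"delta_pos":[[0,0,4],[0,0,2],[0,0,0]],"rotation":[[0,0,0],[0,0,0],[0,0,0]]}'|sed -n '1,5p'
```

```text
time: 10.25
position: [0.4496, 0.2516, 0.1924]
tcp_rot: [[0.036, 0.999, -0.003], [0.999, -0.036, -0.002], [-0.002, -0.003, -1.0]]
force: [0.2, -0.7, -1.2]
opening: 0.0131
time: 10.62
position: [0.4514, 0.253, 0.189]
tcp_rot: [[0.036, 0.999, 0.001], [0.999, -0.036, 0.001], [0.001, 0.001, -1.0]]
force: [-1.0, 0.3, -1.5]
opening: 0.0132
```

```bash
python3 -m handwheel '{"grip":[-1,-1],"delta_pos":[[0,0,2],[0,0,0]],"rotation":[[0,0,0],[0,0,0]]}'|sed -n '1,5p'
python3 -m handwheel '{"grip":[-0.4,-0.4,-0.2,0,1],"delta_pos":[[0,0,0],[0,0,0],[0,0,0],[0,0,0],[0,0,0]],"rotation":[[0,0,0],[0,0,0],[0,0,0],[0,0,0],[0,0,0]]}'
python3 -m handwheel '{"grip":[1,1,1,1,1],"delta_pos":[[0,0,0],[0,0,-10],[0,0,-30],[0,0,-40],[0,0,-35]],"rotation":[[0,0,0],[0,0,0],[0,0,0],[0,0,0],[0,0,0]]}'|sed -n '1,2p;5p'
python3 - <<'E'
from h import *
f=r.grab_frame("scene"); a=f["pixels"][90:230,130:310,::-1]; cv2.imwrite("pics/s2.png",cv2.resize(a,None,fx=3,fy=3,interpolation=cv2.INTER_CUBIC))
to([.461,-.243,.2],down(4.5))
E
```

```text
time: 10.88
position: [0.4515, 0.2531, 0.187]
tcp_rot: [[0.036, 0.999, 0.001], [0.999, -0.036, 0.001], [0.001, 0.001, -1.0]]
force: [0.2, -0.4, 2.1]
opening: 0.013
time: 11.5
position: [0.451, 0.2528, 0.1862]
tcp_rot: [[0.036, 0.999, -0.0], [0.999, -0.036, -0.0], [-0.0, -0.0, -1.0]]
force: [1.3, -0.3, 0.3]
opening: 0.0595
finger_force: 0.0
time: 12.12
position: [0.4511, 0.2529, 0.3035]
opening: 0.0856
tcp [0.4527 0.2538 0.3082] t 12.18 j [ 29.   8.  -6.  76.  -0. 121.] shift mm [-496.6   25.5  106.4] turn [ 0.007 -0.004 -0.115]
```

View pics/s2.png

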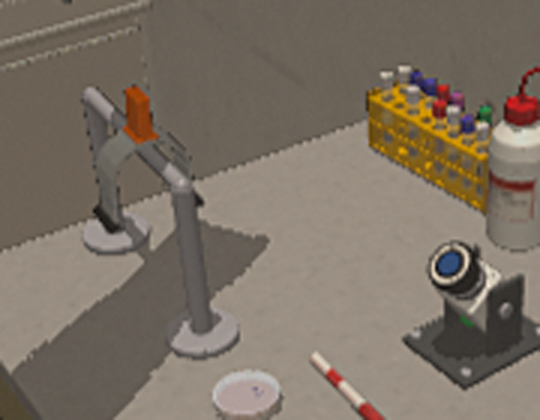

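The bow hangs astride the bar, upright with its block at (140,113). Next, back towards the rack, with a look at the camera head on the way.

```bash
python3 -m handwheel '{"grip":[1,1,1,1,1],"delta_pos":[[-30,1,-5],[-60,2,0],[-60,2,0],[-60,2,0],[-60,2,0]],"rotation":[[0,0,0],[0,0,0],[0,0,0],[0,0,-0.055],[0,0,-0.06]]}'|sed -n '1,2p;5p'
python3 -m handwheel '{"grip":[1,1],"delta_pos":[[-20,2,0],[0,0,0]],"rotation":[[0,0,0],[0,0,0]]}'|sed -n '1,2p;5p'
python3 - <<'E'
from h import *
s=r.observe(); f=r.grab_frame("wrist"); cv2.imwrite("pics/w3.png",f["pixels"][:,:,::-1])
b=None
for k in r.search_frame("camera_head",f)[:1]: b=k["bbox"]; print(b)
for k in r.place_of("camera_head",f)[:2]: print(k,wplane(f,k["point"],s,.105))
u,v=map(int,(b[0]-25,b[1]-25)); print(u,v); u=max(u,0);v=max(v,0)
a=f["pixels"][v:int(b[3])+25,u:int(b[2])+25,::-1]; cv2.imwrite("pics/w3c.png",cv2.resize(a,None,fx=4,fy=4,interpolation=cv2.INTER_CUBIC)); np.save("w3.npy",f["pixels"])
to([.461,-.243,.2],down(4.5))
E
```

```text
time: 12.8
position: [0.4534, -0.019, 0.3071]
opening: 0.0859
time: 13.05
position: [0.4573, -0.0384, 0.3068]
opening: 0.0854
[373.4, 120.7, 413.0, 155.7]
{'point': [391.5, 141.0], 'conf': 0.84} [0.61707305 0.00790768 0.105     ]
348 95
tcp [ 0.4571 -0.0363  0.3065] t 13.2 j [ -5.   1. -13.  76.   0.  81.] shift mm [-206.4  -12.6  106.4] turn [ 0.    -0.     0.001]
```

View pics/w3c.png

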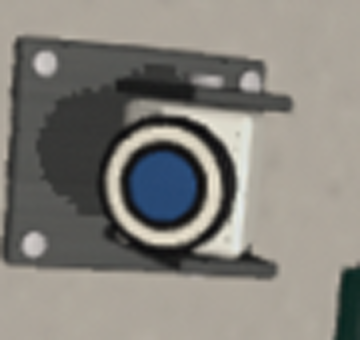

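The camera crop shows blue glass at (163,185), a ring centre at about (168,186), and left bolts at (45,64) and (34,244), which give the yaw.

```bash
python3 - <<'E'
from h import *
s=r.observe(); f=r.grab_frame("wrist"); c=lambda u,v:(u/4+348,v/4+95)
for z,q in((.105,(163,185)),(.105,(168,186)),(.006,(45,64)),(.006,(34,244)),(.006,(250,82)),(.003,(18,38)),(.003,(5,260))): print(q,wplane(f,c(*q),s,z).round(4))
E
python3 -m handwheel '{"grip":[1,1,1,1,1],"delta_pos":[[-50,-3,10],[-60,-4,20],[-60,-4,25],[-33,-2,25],[0,0,0]],"rotation":[[0,0,0],[0,0,0],[0,0,0],[0,0,0],[0,0,0]]}'|sed -n '1,2p;5p'
python3 - <<'E'
from h import *
s=r.observe(); f=r.grab_frame("wrist"); cv2.imwrite("pics/w4.png",f["pixels"][:,:,::-1])
for t in("cup_yellow","cup_brown_a"):
  for k in r.search_frame(t,f)[:3]: print(t,round(k["conf"],2),np.round(k["bbox"]))
  for k in r.place_of(t,f)[:3]: print(t,round(k["conf"],2),np.round(k["point"]),wplane(f,k["point"],s,.008).round(4))
p=f["pixels"].astype(int); m=((p[:,:,0]>90)&(p[:,:,1]<60)&(p[:,:,2]<60)).astype(np.uint8)
m=cv2.morphologyEx(m,cv2.MORPH_CLOSE,np.ones((9,9)))
n,_,st,ce=cv2.connectedComponentsWithStats(m)
for a,c in zip(st[1:],ce[1:]):
  if a[4]>200: print("red",a,c.round(1),wplane(f,(a[0]+a[2]/2-.5,a[1]+a[3]/2-.5),s,.063).round(4))
E
```

```text
(163, 185) [0.6127 0.0099 0.105 ]
(168, 186) [0.6145 0.0099 0.105 ]
(45, 64) [0.6027 0.0438 0.006 ]
(34, 244) [ 0.6073 -0.0263  0.006 ]
(250, 82) [0.693  0.0502 0.006 ]
(18, 38) [0.5916 0.0523 0.003 ]
(5, 260) [ 0.5972 -0.0343  0.003 ]
time: 13.88
position: [0.4591, -0.2375, 0.2254]
opening: 0.0854
cup_yellow 0.64 [243. 160. 282. 200.]
cup_yellow 0.95 [260. 170.] [ 0.459  -0.2449  0.008 ]
cup_brown_a 0.79 [245. 208. 277. 248.]
cup_brown_a 0.58 [243. 102. 287. 139.]
cup_brown_a 0.76 [263. 217.] [ 0.4679 -0.3062  0.008 ]
cup_brown_a 0.63 [258. 119.] [ 0.4515 -0.1821  0.008 ]
red [243 101  40  40 956] [262.2 120.3] [ 0.4568 -0.1815  0.063 ]
red [243 162  38  36 813] [261.9 178.9] [ 0.4606 -0.2433  0.063 ]
red [244 217  36  33 632] [261.6 232. ] [ 0.4655 -0.3046  0.063 ]
```

View pics/w4.png

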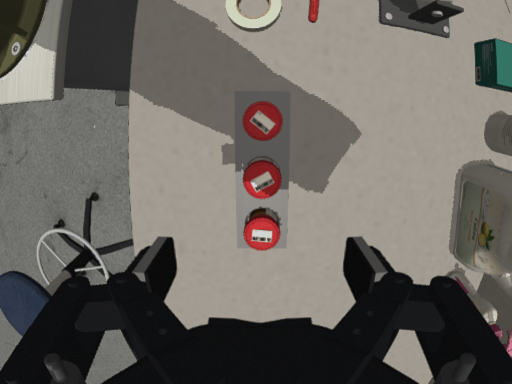

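Three lids in line, yellow's at (262,179), world (0.4605,-0.243). Descend and grip.

```bash
python3 -c "
from h import *
to([.4607,-.2433,.039],down(4.7))"
python3 -m handwheel '{"grip":[1,1,1,1,1],"delta_pos":[[-5,1,35],[-2,0,50],[0,0,50],[0,0,35],[0,0,14]],"rotation":[[0,0,0],[0,0,0],[0,0,0],[0,0,0],[0,0,0]]}'|sed -n '1,2p;4p'
python3 -c "
from h import *
to([.4607,-.2433,.039],down(4.7))"
```

```text
tcp [ 0.4609 -0.2361  0.2286] t 14.12 j [-27.   9. -14.  66.   0.  58.] shift mm [ -7.1  -1.1 189.6] turn [ 0.001  0.001 -0.001]
time: 14.75
position: [0.4611, -0.2427, 0.0425]
force: [-1.1, -0.2, -0.1]
tcp [ 0.4611 -0.2427  0.0425] t 14.75 j [-28.  19. -29.  43.   0.  58.] shift mm [-0.6 -0.5  3.5] turn [-0.002 -0.001 -0.001]
```

```bash
python3 -m handwheel '{"grip":[-1,-1,-1,-1,-1],"delta_pos":[[0,0,2],[0,0,0],[0,0,0],[0,0,0],[0,0,0]],"rotation":[[0,0,0],[0,0,0],[0,0,0],[0,0,0],[0,0,0]]}' 40
python3 -m handwheel '{"grip":[-1,-1,-1,-1,-1],"delta_pos":[[0,0,-5],[0,0,-15],[0,0,-30],[0,0,-40],[0,0,-40]],"rotation":[[0,0,0],[0,0,0],[0,0,0],[0,0,0],[0,0,0]]}'
python3 -m handwheel '{"grip":[-1,-1,-1],"delta_pos":[[0,0,-40],[0,0,-40],[0,0,0]],"rotation":[[0,0,0],[0,0,0],[0,0,0]]}'
python3 - <<'E'
from h import *
a=np.radians(35);w=np.radians(3.7); zc=np.array([-np.sin(a)*np.cos(w),-np.sin(a)*np.sin(w),np.cos(a)])
yc=np.array([-np.sin(w),np.cos(w),0]); tz=-zc; tx=yc; ty=np.cross(tz,tx)
L=np.array([.613,.009,.105]); 
R=np.array([tx,ty,tz]).T; print(R.round(2))
# cup underside assumed h below TCP along tool z
h=.0335
P=L+zc*(.1+h); print("final tcp",P); to(P,R); to(P+zc*.06,R)
f=r.grab_frame("wrist"); cv2.imwrite("pics/w5.png",f["pixels"][:,:,::-1])
E
```

```text
time: 15.38
position: [0.4632, -0.2448, 0.0434]
tcp_rot: [[-0.079, 0.997, 0.003], [0.997, 0.079, -0.001], [-0.002, 0.003, -1.0]]
force: [-0.4, 0.5, 7.3]
opening: 0.0384
finger_force: 39.8
time: 16.0
position: [0.4615, -0.244, 0.1737]
tcp_rot: [[-0.079, 0.997, 0.0], [0.997, 0.079, -0.0], [-0.0, 0.0, -1.0]]
force: [0.9, -0.7, -0.3]
opening: 0.0384
finger_force: 40.2
time: 16.38
position: [0.4635, -0.2451, 0.256]
tcp_rot: [[-0.079, 0.997, 0.006], [0.997, 0.079, -0.003], [-0.004, 0.006, -1.0]]
force: [-0.3, -0.4, -1.0]
opening: 0.0388
finger_force: 40.2
[[-0.06  0.82  0.57]
 [ 1.    0.05  0.04]
 [ 0.    0.57 -0.82]]
final tcp [0.53658715 0.0040586  0.2143568 ]
tcp [ 0.4635 -0.2451  0.256 ] t 16.38 j [-28.   9. -11.  70.  -0.  58.] shift mm [242.7  92.3  41.3] turn [-0.605 -0.001  0.015]
tcp [ 0.4635 -0.2451  0.256 ] t 16.38 j [-28.   9. -11.  70.  -0.  58.] shift mm [243.   58.1  -8.1] turn [-0.605 -0.001  0.015]
```

View pics/w5.png

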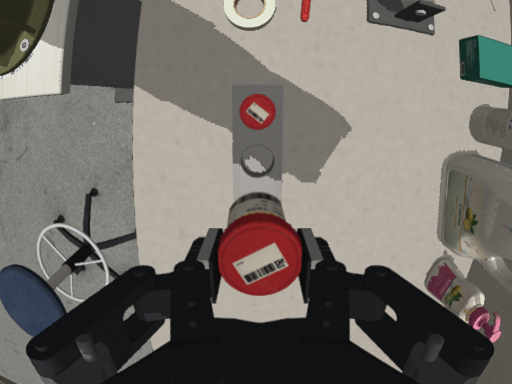

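The cup is held by its lid and the middle well is empty. Move across while tilting.

```bash
python3 -m handwheel '{"grip":[-1,-1,-1,-1,-1],"delta_pos":[[25,0,0],[45,0,0],[50,0,0],[50,0,0],[45,0,0]],"rotation":[[0,0,0],[-0.12,0,0],[-0.15,0,0],[-0.17,0,0],[-0.165,0,0]]}'
python3 -m handwheel '{"grip":[-1,-1],"delta_pos":[[25,0,0],[0,0,0]],"rotation":[[0,0,0.015],[0,0,0]]}' | head -2
cat >> h.py <<'E'
def goal(L=(.613,.009,.105),yaw=3.7,h=.0335,out=0):
    a=np.radians(35);w=np.radians(yaw); zc=np.array([-np.sin(a)*np.cos(w),-np.sin(a)*np.sin(w),np.cos(a)])
    yc=np.array([-np.sin(w),np.cos(w),0]); R=np.array([yc,np.cross(-zc,yc),-zc]).T
    to(np.array(L)+zc*(.1+h+out),R)
E
python3 -c "
from h import *
goal()"
```

```text
time: 17.05
position: [0.4437, -0.0285, 0.2506]
tcp_rot: [[-0.078, 0.818, 0.57], [0.997, 0.063, 0.046], [0.001, 0.572, -0.82]]
force: [0.6, 0.3, -0.2]
opening: 0.0381
finger_force: 40.3
time: 17.3
position: [0.441, -0.0032, 0.2502]
tcp [ 0.441  -0.0032  0.2502] t 17.3 j [ -4. -29. -53.  32.   5.  83.] shift mm [ 0.2 58.5 84. ] turn [-0.007 -0.01   0.   ]
```

```bash
python3 -m handwheel '{"grip":[-1,-1,-1,-1,-1],"delta_pos":[[0,20,10],[0,25,20],[0,13,25],[0,0,20],[0,0,9]],"rotation":[[0,0,0],[0,0,0],[0,0,0],[0,0,0],[0,0,0]]}'
python3 -m handwheel '{"grip":[-1,-1,-1],"delta_pos":[[0,0,0],[0,0,0],[0,0,0]],"rotation":[[0,0,0],[0,0,0],[0,0,0]]}' | head -2
python3 - <<'E'
from h import *
goal()
s=r.observe(); f=r.grab_frame("wrist"); g=r.grab_frame("scene")
A=np.zeros((384,720,3),np.uint8); A[:,:400]=f["pixels"][:,60:460,::-1]; b=cv2.resize(g["pixels"][100:292,170:330,::-1],None,fx=2,fy=2,interpolation=cv2.INTER_CUBIC); A[:,400:]=b
cv2.imwrite("pics/c6.png",A)
for n in("cup_yellow","camera_head"):
  for k in r.place_of(n,g)[:1]: print("scene",n,k)
  for k in r.place_of(n,f)[:1]: print("wrist",n,k,wplane(f,k["point"],s,.105) if n[1]=="a" else"")
E
```

```text
time: 17.92
position: [0.5384, 0.0008, 0.2137]
tcp_rot: [[-0.066, 0.823, 0.564], [0.998, 0.049, 0.044], [0.008, 0.566, -0.824]]
force: [-0.2, 0.0, -0.7]
opening: 0.0383
finger_force: 40.4
time: 18.3
position: [0.5382, 0.0017, 0.2164]
tcp [0.5382 0.0017 0.2164] t 18.3 j [ -2. -14. -49.  20.   4.  85.] shift mm [ 2.4 -2.4  0.9] turn [-0.005 -0.008 -0.003]
scene cup_yellow {'point': [263.5, 158.0], 'conf': 0.81}
wrist cup_yellow {'point': [256.3, 220.2], 'conf': 0.71} 
scene camera_head {'point': [280.2, 177.7], 'conf': 0.63}
wrist camera_head {'point': [258.7, 180.3], 'conf': 0.68} [0.61308682 0.0074728  0.105     ]
```

View pics/c6.png

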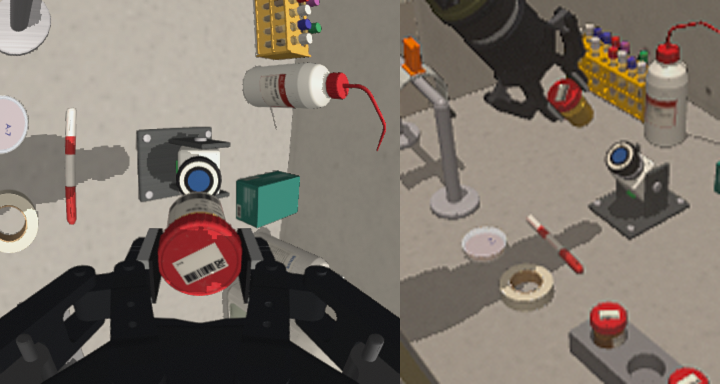

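The cup is square above the lens, which shows at (198,179) in the wrist crop in line with the cup. The brown cups are in the rack and the bow is on the bar. One small nudge to settle, then hand in.

```bash
python3 -m handwheel '{"grip":[-1,-1,-1,-1,-1],"delta_pos":[[1,-2,0],[0,0,0],[0,0,0],[0,0,0],[0,0,0]],"rotation":[[0,0,0],[0,0,0],[0,0,0],[0,0,0],[0,0,0]]}' | head -2
python3 - <<'E'
from h import *
goal(); s=r.observe(); print(s["qvel"].round(2),s["finger_force"]); print(r.job_done())
E
```

```text
time: 19.23
position: [0.5363, 0.0027, 0.2144]
tcp [0.5363 0.0027 0.2144] t 19.23 j [ -2. -14. -50.  20.   4.  85.] shift mm [1.3 0.3 0.2] turn [-0.006 -0.008 -0.003]
[-0.08 -0.06  0.1  -0.01 -0.04 -0.07] 40.357940257345035
the job is handed in; nothing more can be done
None
```

I handed the job in at 19.2 s: the bow hangs on the bar and the yellow cup is held still about 10 cm out from the lens, within about 2 mm by my own measurement; the hand-in gave no verdict.

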